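# Fold up the pebble screen

## Task

Fold up the little pebble display screen on the bench: begin with the leaf at its free end, then the middle leaf, then the inner one, turning one leaf at a time by the knob on its top edge until it is fully home, so that in the end all three lie flat and parallel against the fixed leaf. Leave everything else on the bench where it is.

Things in the scene. Friction and masses are not known exactly. Their poses are not given: they have to be found in the camera images.
- screen: Foot and fixed leaf of a small concertina screen of four plywood leaves set with pebbles, fixed to the bench. Leaves: 90 mm long, 8 thick (pebbles bulge 7 each side), upright, 4 to 100 mm above the bench, on vertical hinges. Origin on the bench under one end of the fixed leaf, which runs to x = 90 at y = 0; the 12 mm foot reaches y = -56, with 62 mm high brackets. The fixed leaf has no knob.
- leaf1 (a joint): Angle of the inner leaf, hinged to the fixed leaf. 0 = folded flat against the leaf it is hinged to (hard stop); grows as it opens, at most 2.4 rad. Seen from above it turns anticlockwise about its hinge to fold. Stiff hinge, stays where left: about 0.7 N m, so about 9 N at the knob.
- knob1 (a point): Centre of the upright round wooden knob on the top edge of the inner leaf, hinged to the fixed leaf: 14 mm across, 100 to 140 mm above the bench, 79 mm from the leaf's hinge axis. With all folded it is at x = 12, y = 27 mm of screen. It can turn between gripping fingers, so the hand may keep its direction.
- hinge1 (a point): Top of the vertical hinge axis of the inner leaf, hinged to the fixed leaf, 100 mm above the bench.
- leaf2 (a joint): Angle of the middle leaf, hinged to the inner leaf. 0 = folded flat against the leaf it is hinged to (hard stop); grows as it opens, at most 2.4 rad. Seen from above it turns clockwise about its hinge to fold. Stiff hinge, stays where left: about 0.2 N m, 2.5 N at the knob.
- knob2 (a point): Centre of the upright round wooden knob on the top edge of the middle leaf, hinged to the inner leaf: 14 mm across, 100 to 140 mm above the bench, 79 mm from the leaf's hinge axis. With all folded it is at x = 78, y = 54 mm of screen. It can turn between gripping fingers, so the hand may keep its direction.
- hinge2 (a point): Top of the vertical hinge axis of the middle leaf, hinged to the inner leaf, 100 mm above the bench.
- leaf3 (a joint): Angle of the end leaf (free end of the chain), hinged to the middle leaf. 0 = folded flat against the leaf it is hinged to (hard stop); grows as it opens, at most 2.4 rad. Seen from above it turns anticlockwise about its hinge to fold. Stiff hinge, stays where left: about 0.04 N m, 0.5 N at the knob. Inner hinges are stiffer than outer ones, so they stay put while an outer leaf is turned along its arc.
- knob3 (a point): Centre of the upright round wooden knob on the top edge of the end leaf (free end of the chain), hinged to the middle leaf: 14 mm across, 100 to 140 mm above the bench, 79 mm from the leaf's hinge axis. With all folded it is at x = 12, y = 81 mm of screen. It can turn between gripping fingers, so the hand may keep its direction.
- hinge3 (a point): Top of the vertical hinge axis of the end leaf (free end of the chain), hinged to the middle leaf, 100 mm above the bench.
- jar_mid (a point): Bystander, to be left where it stands: a short lidded glass jar, 54 mm across, 75 mm tall; the point is its centre.
- cup_mid (a point): Bystander, to be left where it stands: a white ceramic cup, 58 mm across, 75 mm tall; the point is its centre.
- cobble_mid (a point): Bystander, to be left where it stands: a domed grey cobble, 58 mm across, 40 mm tall; the point is its centre.
- glue_mid (a point): Bystander, to be left where it stands: a white glue bottle with a cap, 52 mm across, 155 mm tall; the point is its centre.
- carton_mid (a point): Bystander, to be left where it stands: a small cardboard carton, 100 x 70 x 45 mm tall; the point is its centre.
- flatstone_mid (a point): Bystander, to be left where it stands: a flat brown pebble, 80 mm across, 18 mm tall; the point is its centre.
- brush: Bystander, to be left where it lies: a brush on the bench on the robot's side of the screen.
Not all that is in view belongs to the job. Leave any blue or red look-alike of the screen alone.

How it is judged:
By the outcome, as a careful person would: the job done as asked, in the order asked, and still so for the second after the job is handed in, with the robot touching nothing.
It also fails if it takes over 61 s, if anything falls off the work surface, if the arm or the gripper's body presses on something with over 40 N, if the wrist force passes 120 N, or if a joint passes its speed limit or range.

## Robot

A 6-joint arm with a two-finger parallel gripper is mounted at the origin on the work surface. World frame = base frame: x ahead of the robot, y to its left, z up, the work surface at z = 0. Lengths are in mm, angles in rad, forces in N, time in s.
With the tool pointing down it reaches from about 325 to 925 mm from the base axis. Payload 3.1 kg.
Tool frame: the origin (TCP) lies at the very end of the fingers, on their centre line; the grasp point (between the pads) lies 19 mm behind it; z points along the fingers, y is the direction in which the jaws open and shut (so a half turn about z gives the same grasp; the last joint's range is limited). The gripper opens to 85 mm and grips with 20 to 120 N. Pads are 22 mm wide; open, the fingers measure 114 mm over their backs; the gripper's body (76 mm by 85 mm) begins 54 mm behind the grasp point. The pads swing forward as they close: fully open they stand 13 mm farther back than shut.
Start: joints at [1.174, 0.217, 1.613, -0, 1.311, -0.112], TCP at [175.584, 599.841, 231.3] pointing down, gripper open.
Joint ranges: [-2.75, 2.75], [-0.78, 2.1], [0.31, 2.55], [-1.13, 4.27], [0.13, 2.63], [-2.58, 2.58]. Speed limits (rad/s): [2.79, 2.79, 3.14, 3.14, 3.14, 3.14].

## Interface

Orientations are given as a 3x3 rotation matrix whose columns are the frame's x, y, z axes.
In Python, from bench import readout, cams, manip gives the robot as it stands. The module is installed in compiled form; this text tells all that it offers.
- The arm moves only by the tool carry_out, never from a script. Its argument "series" is a list of rows, each an object of numbers: "wx", "wy", "wz": the turn, a rotation vector about the tool's x, y, z in degrees; "tx", "ty", "tz": the shift along the tool's x, y, z in m; "gripper": the finger opening in m, from 0 to 0.0854. In form: [{"wx": .., "wy": .., "wz": .., "tx": .., "ty": .., "tz": .., "gripper": ..}, ...]. A call has 1 to 10 rows; each row is the pose to reach, as a shift and turn from the pose measured when the call began, along the tool's axes at that moment; what a row does not reach only later rows make up. A row lasts 1/10 s, in which the tool goes at most 50 mm and 8.59 degrees, less where a joint would pass 70% of its speed; a pose out of reach is approached as far as the arm can. A call with a gripper value outside its range is refused whole. The fingers move at their own pace and stop on an object; "squeeze" is the grip in N (left out, the last holds). Time passes only in rows, so rows that repeat a pose let the fingers close. It gives the time, the measured TCP pose, the force and the opening at its end, in the units of the state.
- readout.sense(): the state, without advancing time (a new reading comes with each control period).
- cams.read_camera(name): name is "side" or "top" or "wrist"; returns a dict with "frame" (420x560x3 uint8, red, green, blue), "camera_matrix" (3x3 intrinsics, pixels), "T" (4x4, takes a point from camera to world coordinates). Camera axes: x right, y down, z forward; pixel columns grow to the right and rows downward; lengths in mm; the calibration is good to about 2 mm. The wrist camera is an equidistant fisheye: a pixel r from the principal point sees the ray r / f radians off the axis. A picture is of the moment at which its call begins. There is no depth.
- manip.finish_job(): hands the job in, once; it reports no verdict.
The state is a dict: "t": time; "q": joint angles; "qvel": joint speeds; "tau": joint torques, N m; "position": TCP position; "eef_rot": TCP orientation; "force": force on the tool from outside, world axes, zero at the start; "moment": the same for the moment, N m; "width": finger opening in mm.
Only numpy, scipy, OpenCV 4.12 (cv2) and the standard library are available. Lean on these libraries where they do the work, as an engineer would, in place of code of your own. Each camera call takes 0.05 s, during which the arm holds its last target. There are 200 camera calls.

## Working session

There is one attempt and no reset: what is moved stays moved. The work goes in short steps, Python scripts to look and compute and a tool call to move; the robot and the scene stay as the last step left them, time stands still between calls to the robot, and variables do not carry over. Pictures are saved under pics/ and viewed, about 8 in all and at most 12, crops included, and the job is handed in when it is done.

Besides the shell and the picture viewer there is one more tool, called after "Emit:" as name(argument=value, ...) on one line, values as JSON. carry_out: Moves the arm, as the interface text tells. Its arguments: {"type":"object","properties":{"series":{"type":"array","items":{"type":"object","properties":{"wx":{"type":"number"},"wy":{"type":"number"},"wz":{"type":"number"},"tx":{"type":"number"},"ty":{"type":"number"},"tz":{"type":"number"},"gripper":{"type":"number"}}}},"squeeze":{"type":"number"}},"required":["series"]}

```bash
mkdir -p pics; ls
cat > h.py <<'E'
import numpy as np, cv2
from bench import readout, cams, manip
def snap(n,f):
    c=cams.read_camera(n); cv2.imwrite(f'pics/{f}.png',c['frame'][:,:,::-1]); np.savez(f'pics/{f}.npz',K=c['camera_matrix'],T=c['T']); return c
def ray(f,u,v):
    d=np.load(f'pics/{f}.npz');K,T=d['K'],d['T']
    r=T[:3,:3]@np.linalg.solve(K,[u,v,1]); return T[:3,3],r
def atz(f,u,v,z):
    o,r=ray(f,u,v); return np.round(o+r*(z-o[2])/r[2],1)
def proj(f,p):
    d=np.load(f'pics/{f}.npz');K,T=d['K'],d['T']
    q=K@(T[:3,:3].T@(np.array(p,float)-T[:3,3])); return q[:2]/q[2]
E
python3 - <<'E'
from h import *
s=readout.sense();print(s)
for n in('top','side'):
    c=snap(n,n+'0');print(n,c['camera_matrix'],c['T'])
E
```

```text
pics
{'t': 0.0, 'q': array([ 1.17378955e+00,  2.17782382e-01,  1.61491007e+00, -1.15869770e-05,
        1.31127655e+00, -1.12214755e-01]), 'qvel': array([-0.00148791,  0.00092477,  0.00056874, -0.00042827, -0.00073163,
       -0.00209583]), 'tau': array([-4.45427049e-04, -3.96835399e+01, -3.03860664e+01, -2.51468964e-04,
        9.48167784e-03, -1.12527135e-05]), 'position': array([175.27846696, 599.0858464 , 229.963312  ]), 'eef_rot': array([[-9.59720829e-01,  2.80953920e-01, -9.08509976e-04],
       [ 2.80955274e-01,  9.59718351e-01, -2.19585172e-03],
       [ 2.54980545e-04, -2.36265531e-03, -9.99997176e-01]]), 'force': array([-0.4780719 , -0.12061942,  0.46429675]), 'moment': array([0.04556694, 0.02055328, 0.05613292]), 'width': 85.32896257285596}
top [[489.52498494   0.         283.39397725]
 [  0.         489.52498494 210.2574446 ]
 [  0.           0.           1.        ]] [[ 3.70054574e-03 -9.97116372e-01  7.57974018e-02  3.44862142e+02]
 [-9.99901626e-01 -2.66405512e-03  1.37710357e-02 -1.02429869e+01]
 [-1.35293967e-02 -7.58409056e-02 -9.97028140e-01  1.53658685e+03]
 [ 0.00000000e+00  0.00000000e+00  0.00000000e+00  1.00000000e+00]]
side [[393.80473187   0.         275.11672709]
 [  0.         393.80473187 205.35509005]
 [  0.           0.           1.        ]] [[ 9.94315021e-01 -5.90429022e-02  8.86091080e-02  3.50472089e+02]
 [-1.06313849e-01 -5.04262544e-01  8.56981127e-01 -9.70798412e+02]
 [-5.91639859e-03 -8.61529583e-01 -5.07672901e-01  6.61390562e+02]
 [ 0.00000000e+00  0.00000000e+00  0.00000000e+00  1.00000000e+00]]
```

View pics/top0.png

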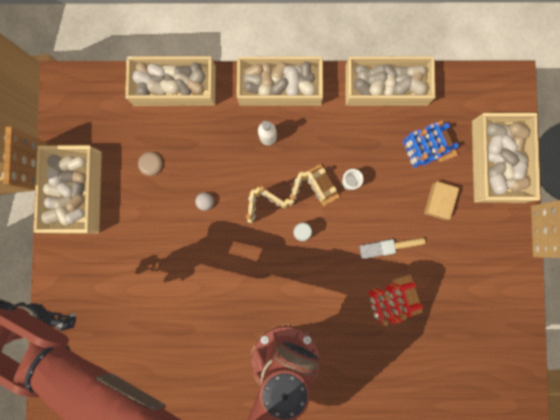

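View pics/side0.png

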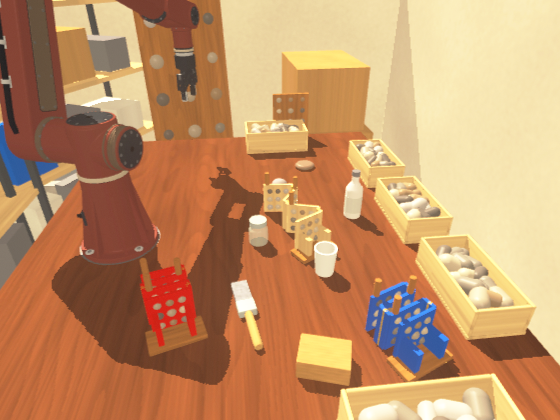

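The top view shows the natural-wood screen at about (245–340, 165–220), with the foot on the right near (322,185). The jar is at (303,232), the cup at (352,180), the cobble at (205,201) and the glue bottle at (267,132). Next I'll enlarge it.

Run:
```python
import cv2
im=cv2.imread('pics/top0.png')[155:230,235:347]
cv2.imwrite('pics/c1.png',cv2.resize(im,None,fx=7,fy=7,interpolation=cv2.INTER_CUBIC))
im=cv2.imread('pics/side0.png')[160:275,245:350]
cv2.imwrite('pics/c2.png',cv2.resize(im,None,fx=5,fy=5,interpolation=cv2.INTER_CUBIC))
```

```text
(no output)
```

View pics/c1.png

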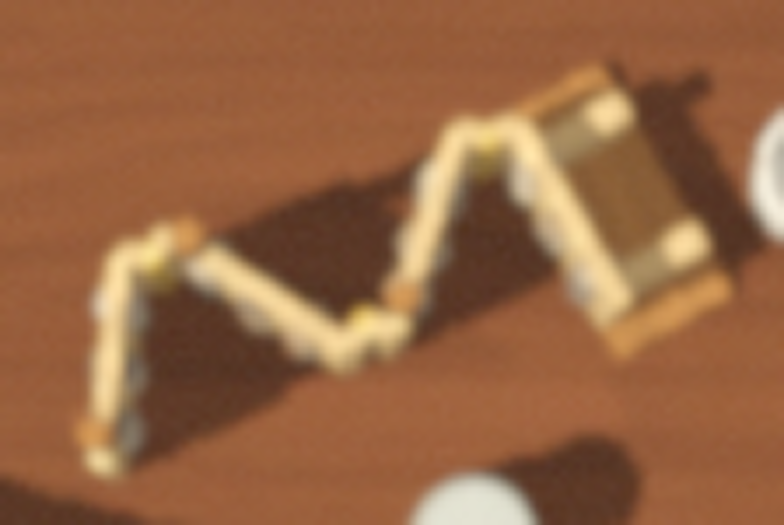

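View pics/c2.png

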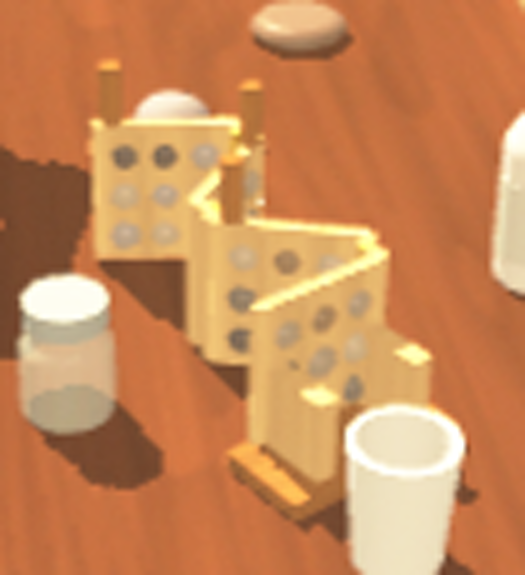

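Top crop: knob tops are at (97,428), (187,233) and (403,290), hinges at (155,265), (362,318) and (487,140). Side crop: knob tops are at (109,65), (251,85) and (233,157). I'll fit the linkage model to both views.

```bash
cat > fit.py <<'E'
from h import *
from scipy.optimize import least_squares
H=[(90,13.5),(0,40.5),(90,67.5)];K=[(12,27),(78,54),(12,81)];S=[-1,1,-1]
def rot(p,c,a):
    p=np.array(p,float)-c;return np.array([p[0]*np.cos(a)-p[1]*np.sin(a),p[0]*np.sin(a)+p[1]*np.cos(a)])+c
def pt(P,p,n):  # point p of leaf n (folded coords) -> world xy
    for i in range(n-1,-1,-1): p=rot(p,np.array(H[i]),S[i]*P[3+i])
    return rot(p,np.zeros(2),P[2])+P[:2]
def world(P): return [pt(P,K[i],i+1) for i in range(3)],[pt(P,H[i],i) for i in range(3)]
if __name__=='__main__':
    c1=lambda u,v:(235+(u+.5)/7-.5,155+(v+.5)/7-.5)
    c2=lambda u,v:(245+(u+.5)/5-.5,160+(v+.5)/5-.5)
    D=[('top0',c1(403,287),K[0],1,140),('top0',c1(187,231),K[1],2,140),('top0',c1(97,427),K[2],3,140),
     ('top0',c1(487,140),H[0],0,100),('top0',c1(362,318),H[1],1,100),('top0',c1(155,265),H[2],2,100),
     ('top0',c1(615,305),(0,0),0,100),('top0',c1(518,130),(90,0),0,100),
     ('side0',c2(233,157),K[0],1,140),('side0',c2(251,85),K[1],2,140),('side0',c2(109,65),K[2],3,140)]
    f=lambda P:np.concatenate([proj(a,[*pt(P,p,n),z])-m for a,m,p,n,z in D])
    o=atz('top0',*D[6][1],100)
    r=least_squares(f,[o[0],o[1],.4,.9,1.5,1.5])
    print(r.x.round(3));print(f(r.x).reshape(-1,2).round(1).tolist());print(world(r.x))
    np.save('P.npy',r.x)
    for n,u,v,z in [('jar',303,232,75),('cup',352,179,75),('cobble',205,201,35),('glue',267,128,155)]:print(n,atz('top0',u,v,z))
E
python3 fit.py
```

```text
[ 4.88414e+02 -1.05895e+02  4.77000e-01  7.81000e-01  1.29100e+00
  1.05900e+00]
[[0.2, 0.5], [0.0, 0.0], [-0.1, 0.3], [0.4, -0.7], [0.4, 0.0], [-0.5, -1.6], [0.2, 0.6], [0.0, -1.3], [-0.9, -0.2], [-0.6, -0.4], [-0.5, -0.2]]
([array([491.77203441, -16.31971128]), array([516.09843107,  72.67458413]), array([434.62255579, 109.20288649])], [array([562.15105274, -52.55565722]), array([4.84364876e+02, 1.54025306e-01]), array([511.44975452,  90.12851796])])
jar [391.1 -48.8  75. ]
cup [ 550.7 -195.8   75. ]
cobble [487.  252.7  35. ]
glue [686.4  56.7 155. ]
```

Emit:
carry_out(series=[{"tx":-0.386,"ty":-0.397},{"tx":-0.386,"ty":-0.397},{"tx":-0.386,"ty":-0.397},{"tx":-0.386,"ty":-0.397},{"tx":-0.386,"ty":-0.397},{"tx":-0.386,"ty":-0.397},{"tx":-0.386,"ty":-0.397},{"tx":-0.386,"ty":-0.397},{"tx":-0.386,"ty":-0.397},{"tx":-0.386,"ty":-0.397}])

```text
validation failed for argument at $.se...
```

```bash
cat >> h.py <<'E'
from scipy.spatial.transform import Rotation as Ro
def rel(pts):
    "world (x,y,z,jawdeg) -> tool-frame rows from current pose, tool pointing straight down"
    s=readout.sense();R=s['eef_rot'];p=s['position']
    for x,y,z,a in pts:
        a0=np.degrees(np.arctan2(R[1,1],R[0,1])); a=a0+(a-a0+90)%180-90; b=np.radians(a)
        yy=np.array([np.cos(b),np.sin(b),0]);zz=np.array([0,0,-1.]);G=np.c_[np.cross(yy,zz),yy,zz]
        t=R.T@(np.array([x,y,z])-p)/1e3; w=np.degrees(Ro.from_matrix(R.T@G).as_rotvec())
        print('t',t.round(4).tolist(),'w',w.round(1).tolist())
def st():
    s=readout.sense();R=s['eef_rot'];print('t',round(s['t'],2),'p',s['position'].round(1),'jaw',round(np.degrees(np.arctan2(R[1,1],R[0,1])),1),'z',R[:,2].round(3),'F',s['force'].round(1),'M',s['moment'].round(2),'w',round(s['width'],1),'q6',s['q'][5].round(2))
E
python3 -c "
from h import *
st();rel([(434.6,109.2,200,75)])"
```

```text
t 0.1 p [175.3 599.1 230.1] jaw 73.7 z [-0.001 -0.002 -1.   ] F [0.8 0.1 0.4] M [-0.05 -0.01 -0.02] w 85.7 q6 -0.11
t [-0.3865, -0.3973, 0.0309] w [-0.1, -0.0, -1.3]
```

Emit:
carry_out(series=[{"wx":0,"wy":0,"wz":0,"tx":-0.386,"ty":-0.397,"tz":0.02,"gripper":0.04},{"wx":0,"wy":0,"wz":0,"tx":-0.386,"ty":-0.397,"tz":0.02,"gripper":0.04},{"wx":0,"wy":0,"wz":0,"tx":-0.386,"ty":-0.397,"tz":0.02,"gripper":0.04},{"wx":0,"wy":0,"wz":0,"tx":-0.386,"ty":-0.397,"tz":0.02,"gripper":0.04},{"wx":0,"wy":0,"wz":0,"tx":-0.386,"ty":-0.397,"tz":0.02,"gripper":0.04},{"wx":0,"wy":0,"wz":0,"tx":-0.386,"ty":-0.397,"tz":0.02,"gripper":0.04},{"wx":0,"wy":0,"wz":0,"tx":-0.386,"ty":-0.397,"tz":0.02,"gripper":0.04},{"wx":0,"wy":0,"wz":0,"tx":-0.386,"ty":-0.397,"tz":0.02,"gripper":0.04},{"wx":0,"wy":0,"wz":0,"tx":-0.386,"ty":-0.397,"tz":0.02,"gripper":0.04},{"wx":0,"wy":0,"wz":0,"tx":-0.386,"ty":-0.397,"tz":0.02,"gripper":0.04}])

```text
t: 1.1
position: [408.9, 156.0, 212.6]
eef_rot: [[-0.96, 0.281, -0.001], [0.281, 0.96, -0.002], [0.0, -0.002, -1.0]]
force: [1.5, 0.1, -0.7]
width: 39.8
```

```bash
python3 -c "
from h import *
rel([(434.6,109.2,200,75)])"
```

```text
t [-0.0378, -0.0377, 0.0127] w [-0.1, -0.0, -1.3]
```

Emit:
carry_out(series=[{"wx":0,"wy":0,"wz":-1.3,"tx":-0.038,"ty":-0.038,"tz":0.013,"gripper":0.04},{"wx":0,"wy":0,"wz":-1.3,"tx":-0.038,"ty":-0.038,"tz":0.013,"gripper":0.04},{"wx":0,"wy":0,"wz":-1.3,"tx":-0.038,"ty":-0.038,"tz":0.013,"gripper":0.04},{"wx":0,"wy":0,"wz":-1.3,"tx":-0.038,"ty":-0.038,"tz":0.013,"gripper":0.04}])

```text
t: 1.5
position: [434.0, 109.6, 199.4]
eef_rot: [[-0.966, 0.259, -0.002], [0.259, 0.966, -0.001], [0.002, -0.002, -1.0]]
force: [0.1, 0.6, 0.5]
width: 40.0
```

Run:
```python
from h import *
c=snap('wrist','w0');st();print(c['camera_matrix'],c['T'].round(3))
```

```text
t 1.55 p [434.1 110.  199.6] jaw 75.1 z [-0.001 -0.001 -1.   ] F [-1.3 -1.1 -0.3] M [-0.02  0.01 -0.01] w 40.3 q6 -1.22
[[325.1922621    0.         281.61324911]
 [  0.         325.1922621  205.56168645]
 [  0.           0.           1.        ]] [[ 2.59000e-01  9.25000e-01  2.78000e-01  3.62070e+02]
 [ 9.66000e-01 -2.47000e-01 -7.80000e-02  1.28372e+02]
 [-3.00000e-03  2.89000e-01 -9.57000e-01  3.43152e+02]
 [ 0.00000e+00  0.00000e+00  0.00000e+00  1.00000e+00]]
```

View pics/w0.png

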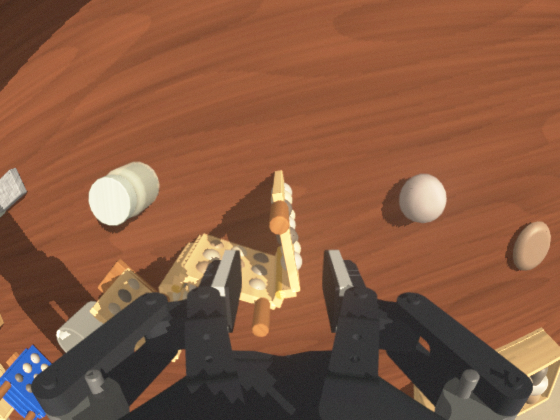

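Wrist view: knob3's top face is at about (279,225), leaning toward the bottom of the picture, and knob2's top is at (261,330). I'll check both against the fit with the fisheye model.

```bash
cat >> h.py <<'E'
def watz(f,u,v,z):
    d=np.load(f'pics/{f}.npz');K,T=d['K'],d['T'];m=np.array([u-K[0,2],v-K[1,2]])/K[0,0];r=np.hypot(*m)
    g=T[:3,:3]@np.r_[m/r*np.sin(r),np.cos(r)];o=T[:3,3];return (o+g*(z-o[2])/g[2]).round(1)
E
python3 - <<'E'
from h import *
print(watz('w0',279,225,140),watz('w0',261,330,140),watz('w0',280,203,100))
im=cv2.imread('pics/w0.png')[160:345,220:340];cv2.imwrite('pics/c3.png',cv2.resize(im,None,fx=3,fy=3))
E
```

```text
[433.7 106.7 140. ] [515.3  69.9 140. ] [430.4 107.9 100. ]
```

Emit:
carry_out(series=[{"wx":0,"wy":0,"wz":8.5,"tx":0,"ty":0,"tz":0,"gripper":0.04},{"wx":0,"wy":0,"wz":17,"tx":0,"ty":0,"tz":0,"gripper":0.04},{"wx":0,"wy":0,"wz":25.5,"tx":0,"ty":0,"tz":0,"gripper":0.04},{"wx":0,"wy":0,"wz":34,"tx":0,"ty":0,"tz":0,"gripper":0.04},{"wx":0,"wy":0,"wz":42.5,"tx":0,"ty":0,"tz":0,"gripper":0.04},{"wx":0,"wy":0,"wz":51,"tx":0,"ty":0,"tz":0,"gripper":0.04},{"wx":0,"wy":0,"wz":59.5,"tx":0,"ty":0,"tz":0,"gripper":0.04},{"wx":0,"wy":0,"wz":68,"tx":0,"ty":0,"tz":0,"gripper":0.04},{"wx":0,"wy":0,"wz":76.5,"tx":0,"ty":0,"tz":0,"gripper":0.04},{"wx":0,"wy":0,"wz":85,"tx":0,"ty":0,"tz":0,"gripper":0.04}])

```text
t: 2.55
position: [433.4, 111.9, 199.9]
eef_rot: [[0.175, 0.985, -0.001], [0.985, -0.175, -0.001], [-0.001, -0.001, -1.0]]
force: [0.1, -0.1, 0.2]
width: 40.1
```

Emit:
carry_out(series=[{"wx":0,"wy":0,"wz":8.5,"tx":0,"ty":0,"tz":0,"gripper":0.04},{"wx":0,"wy":0,"wz":17,"tx":0,"ty":0,"tz":0,"gripper":0.04},{"wx":0,"wy":0,"wz":25.5,"tx":0,"ty":0,"tz":0,"gripper":0.04},{"wx":0,"wy":0,"wz":34,"tx":0,"ty":0,"tz":0,"gripper":0.04},{"wx":0,"wy":0,"wz":42.5,"tx":0,"ty":0,"tz":0,"gripper":0.04},{"wx":0,"wy":0,"wz":51,"tx":0,"ty":0,"tz":0,"gripper":0.04},{"wx":0,"wy":0,"wz":59.5,"tx":0,"ty":0,"tz":0,"gripper":0.04},{"wx":0,"wy":0,"wz":68,"tx":0,"ty":0,"tz":0,"gripper":0.04},{"wx":0,"wy":0,"wz":76.5,"tx":0,"ty":0,"tz":0,"gripper":0.04},{"wx":0,"wy":0,"wz":85,"tx":0,"ty":0,"tz":0,"gripper":0.04}])

```text
t: 3.55
position: [432.8, 113.8, 200.2]
eef_rot: [[0.996, -0.091, -0.001], [-0.091, -0.996, -0.0], [-0.001, 0.0, -1.0]]
force: [-0.0, -0.1, 1.0]
width: 40.0
```

Run:
```python
from h import *
st();rel([(434.3,108,112,76)])
```

```text
t 3.55 p [432.8 113.8 200.2] jaw -95.2 z [-0.001 -0.    -1.   ] F [-0.  -0.1  1. ] M [-0.03 -0.07 -0.01] w 40.0 q6 1.76
t [0.0021, 0.0056, 0.0882] w [0.0, 0.0, 8.8]
```

Emit:
carry_out(series=[{"wx":0,"wy":0,"wz":5,"tx":0.002,"ty":0.0056,"tz":0.03,"gripper":0.04},{"wx":0,"wy":0,"wz":8.8,"tx":0.002,"ty":0.0056,"tz":0.06,"gripper":0.04},{"wx":0,"wy":0,"wz":8.8,"tx":0.002,"ty":0.0056,"tz":0.088,"gripper":0.04},{"wx":0,"wy":0,"wz":8.8,"tx":0.002,"ty":0.0056,"tz":0.088,"gripper":0.04},{"wx":0,"wy":0,"wz":8.8,"tx":0.002,"ty":0.0056,"tz":0.088,"gripper":0.008},{"wx":0,"wy":0,"wz":8.8,"tx":0.002,"ty":0.0056,"tz":0.088,"gripper":0.008},{"wx":0,"wy":0,"wz":8.8,"tx":0.002,"ty":0.0056,"tz":0.088,"gripper":0.008},{"wx":0,"wy":0,"wz":8.8,"tx":0.002,"ty":0.0056,"tz":0.088,"gripper":0.008},{"wx":0,"wy":0,"wz":8.8,"tx":0.002,"ty":0.0056,"tz":0.088,"gripper":0.008}], squeeze=25)

```text
t: 4.45
position: [435.2, 108.5, 113.8]
eef_rot: [[0.97, -0.243, 0.002], [-0.243, -0.97, 0.001], [0.001, -0.001, -1.0]]
force: [-2.5, 1.4, 6.7]
width: 13.0
```

```bash
cat > arc.py <<'E'
import sys;from fit import *
# arc from the current TCP about hinge i, folding by total angle A (rad, signed) in n rows
i=int(sys.argv[1]);P=np.load('P.npy');st()
s=readout.sense();p=s['position'];R=s['eef_rot'];j=np.degrees(np.arctan2(R[1,1],R[0,1]))
H_=world(P)[1][i-1];print('hinge',H_.round(1),'radius',np.hypot(*(p[:2]-H_)).round(1),'P',P.round(3))
A=[float(x) for x in sys.argv[2:]]
z=float(108)
rel([(*rot(p[:2],H_,a),p[2],j+np.degrees(a)) for a in A])
E
python3 arc.py 3 .11 .22 .33 .44 .55 .66 .77 .88 .97 1.02
```

```text
t 4.45 p [435.2 108.5 113.8] jaw -104.0 z [ 0.002  0.001 -1.   ] F [-2.5  1.4  6.7] M [0.24 0.28 0.09] w 13.0 q6 1.9
hinge [511.4  90.1] radius 78.4 P [ 4.88414e+02 -1.05895e+02  4.77000e-01  7.81000e-01  1.29100e+00
  1.05900e+00]
t [0.0005, 0.0086, -0.0] w [-0.1, -0.1, -6.3]
t [0.002, 0.0171, -0.0] w [-0.0, -0.1, -12.6]
t [0.0045, 0.0254, -0.0] w [-0.0, -0.1, -18.9]
t [0.0078, 0.0333, -0.0] w [-0.0, -0.1, -25.2]
t [0.0119, 0.0409, -0.0] w [-0.0, -0.1, -31.5]
t [0.0169, 0.0479, -0.0] w [-0.0, -0.1, -37.8]
t [0.0226, 0.0544, -0.0] w [-0.0, -0.1, -44.1]
t [0.029, 0.0602, -0.0] w [-0.0, -0.1, -50.4]
t [0.0346, 0.0644, -0.0] w [-0.0, -0.1, -55.6]
t [0.0379, 0.0665, -0.0] w [-0.0, -0.1, -58.4]
```

Emit:
carry_out(series=[{"wx":0,"wy":0,"wz":-3.1,"tx":0.0001,"ty":0.0043,"tz":0,"gripper":0.008},{"wx":0,"wy":0,"wz":-6.3,"tx":0.0005,"ty":0.0086,"tz":0,"gripper":0.008},{"wx":0,"wy":0,"wz":-9.5,"tx":0.0011,"ty":0.0129,"tz":0,"gripper":0.008},{"wx":0,"wy":0,"wz":-12.6,"tx":0.002,"ty":0.0171,"tz":0,"gripper":0.008},{"wx":0,"wy":0,"wz":-15.8,"tx":0.0031,"ty":0.0213,"tz":0,"gripper":0.008},{"wx":0,"wy":0,"wz":-18.9,"tx":0.0045,"ty":0.0254,"tz":0,"gripper":0.008},{"wx":0,"wy":0,"wz":-22,"tx":0.0061,"ty":0.0294,"tz":0,"gripper":0.008},{"wx":0,"wy":0,"wz":-25.2,"tx":0.0078,"ty":0.0333,"tz":0,"gripper":0.008},{"wx":0,"wy":0,"wz":-28.4,"tx":0.0098,"ty":0.0371,"tz":0,"gripper":0.008},{"wx":0,"wy":0,"wz":-31.5,"tx":0.0119,"ty":0.0409,"tz":0,"gripper":0.008}])

```text
t: 5.45
position: [436.4, 65.5, 114.0]
eef_rot: [[0.953, 0.302, 0.0], [0.302, -0.953, 0.0], [0.0, -0.0, -1.0]]
force: [-1.7, -0.4, 2.5]
width: 13.0
```

```bash
python3 arc.py 3 .1 .2 .3 .4 .45 .5 .52; python3 -c "
from h import *
snap('top','top1')
im=cv2.imread('pics/top1.png')[155:230,235:347]
cv2.imwrite('pics/c4.png',cv2.resize(im,None,fx=7,fy=7,interpolation=cv2.INTER_CUBIC))"
```

```text
t 5.45 p [436.4  65.5 114. ] jaw -72.4 z [ 0.  0. -1.] F [-1.7 -0.4  2.5] M [0.12 0.38 0.05] w 13.0 q6 1.25
hinge [511.4  90.1] radius 79.0 P [ 4.88414e+02 -1.05895e+02  4.77000e-01  7.81000e-01  1.29100e+00
  1.05900e+00]
t [0.0005, 0.0079, -0.0] w [-0.0, -0.0, -5.7]
t [0.0017, 0.0157, 0.0] w [0.0, -0.0, -11.5]
t [0.0038, 0.0233, 0.0] w [0.0, -0.0, -17.2]
t [0.0066, 0.0307, 0.0] w [0.0, -0.0, -22.9]
t [0.0082, 0.0343, 0.0] w [0.0, -0.0, -25.8]
t [0.0101, 0.0378, 0.0] w [0.0, -0.0, -28.6]
t [0.0109, 0.0391, 0.0] w [0.0, -0.0, -29.8]
```

View pics/c4.png

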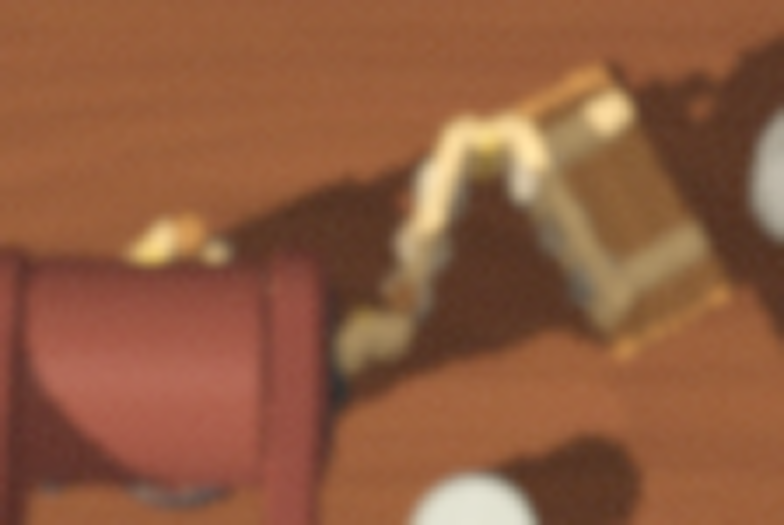

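Only leaf3 has turned: knob2 is still at (187,231) and knob1 at (403,290). I'll carry on along the arc.

Emit:
carry_out(series=[{"wx":0,"wy":0,"wz":-2.9,"tx":0.0001,"ty":0.004,"tz":0,"gripper":0.008},{"wx":0,"wy":0,"wz":-5.7,"tx":0.0005,"ty":0.0079,"tz":0,"gripper":0.008},{"wx":0,"wy":0,"wz":-8.6,"tx":0.001,"ty":0.0118,"tz":0,"gripper":0.008},{"wx":0,"wy":0,"wz":-11.5,"tx":0.0017,"ty":0.0157,"tz":0,"gripper":0.008},{"wx":0,"wy":0,"wz":-14.3,"tx":0.0027,"ty":0.0195,"tz":0,"gripper":0.008},{"wx":0,"wy":0,"wz":-17.2,"tx":0.0038,"ty":0.0233,"tz":0,"gripper":0.008},{"wx":0,"wy":0,"wz":-20,"tx":0.0051,"ty":0.027,"tz":0,"gripper":0.008},{"wx":0,"wy":0,"wz":-22.9,"tx":0.0066,"ty":0.0307,"tz":0,"gripper":0.008},{"wx":0,"wy":0,"wz":-25.8,"tx":0.0082,"ty":0.0343,"tz":0,"gripper":0.008},{"wx":0,"wy":0,"wz":-25.8,"tx":0.0082,"ty":0.0343,"tz":0,"gripper":0.008}])

```text
t: 6.5
position: [454.7, 34.1, 114.0]
eef_rot: [[0.727, 0.687, 0.0], [0.687, -0.727, -0.002], [-0.001, 0.001, -1.0]]
force: [-2.4, -1.8, 2.5]
width: 12.9
```

```bash
python3 arc.py 3 .03 .06 .09 .12
```

```text
t 6.5 p [454.7  34.1 114. ] jaw -46.6 z [ 0.    -0.002 -1.   ] F [-2.4 -1.8  2.5] M [-0.23  0.33 -0.02] w 12.9 q6 0.74
hinge [511.4  90.1] radius 79.8 P [ 4.88414e+02 -1.05895e+02  4.77000e-01  7.81000e-01  1.29100e+00
  1.05900e+00]
t [0.0001, 0.0024, 0.0] w [0.1, 0.1, -1.7]
t [0.0002, 0.0048, 0.0] w [0.1, 0.1, -3.4]
t [0.0005, 0.0072, 0.0] w [0.1, 0.1, -5.2]
t [0.0008, 0.0095, 0.0] w [0.1, 0.1, -6.9]
```

Emit:
carry_out(series=[{"wx":0,"wy":0,"wz":-1.7,"tx":0.0001,"ty":0.0024,"tz":0,"gripper":0.008},{"wx":0,"wy":0,"wz":-3.4,"tx":0.0002,"ty":0.0048,"tz":0,"gripper":0.008},{"wx":0,"wy":0,"wz":-3.4,"tx":0.0002,"ty":0.0048,"tz":0,"gripper":0.008}])

```text
t: 6.8
position: [457.8, 30.7, 114.0]
eef_rot: [[0.686, 0.728, -0.001], [0.728, -0.686, -0.002], [-0.002, 0.001, -1.0]]
force: [-2.0, -0.9, 2.9]
width: 12.9
```

```bash
python3 arc.py 3 .02 .04 .06 .08
```

```text
t 6.8 p [457.8  30.7 114. ] jaw -43.3 z [-0.001 -0.002 -1.   ] F [-2.  -0.9  2.9] M [0.01 0.34 0.09] w 12.9 q6 0.67
hinge [511.4  90.1] radius 80.1 P [ 4.88414e+02 -1.05895e+02  4.77000e-01  7.81000e-01  1.29100e+00
  1.05900e+00]
t [0.0001, 0.0016, 0.0] w [0.0, 0.1, -1.1]
t [0.0001, 0.0032, 0.0] w [0.0, 0.1, -2.3]
t [0.0002, 0.0048, 0.0] w [0.0, 0.1, -3.4]
t [0.0004, 0.0064, 0.0] w [0.0, 0.1, -4.6]
```

Emit:
carry_out(series=[{"wx":0,"wy":0,"wz":-1.1,"tx":0.0001,"ty":0.0016,"tz":0,"gripper":0.008},{"wx":0,"wy":0,"wz":-2.3,"tx":0.0001,"ty":0.0032,"tz":0,"gripper":0.008},{"wx":0,"wy":0,"wz":-2.3,"tx":0.0001,"ty":0.0032,"tz":0,"gripper":0.008}])

```text
t: 7.1
position: [458.1, 30.4, 114.0]
eef_rot: [[0.657, 0.754, -0.006], [0.754, -0.657, 0.003], [-0.002, -0.006, -1.0]]
force: [-7.4, 5.7, 8.0]
width: 12.8
```

```bash
python3 arc.py 3 .02 .04 .06 .08
```

```text
t 7.1 p [458.1  30.4 114. ] jaw -41.1 z [-0.006  0.003 -1.   ] F [-7.4  5.7  8. ] M [0.92 1.11 0.01] w 12.8 q6 0.63
hinge [511.4  90.1] radius 80.0 P [ 4.88414e+02 -1.05895e+02  4.77000e-01  7.81000e-01  1.29100e+00
  1.05900e+00]
t [-0.0, 0.0016, -0.0] w [-0.4, 0.1, -1.1]
t [0.0, 0.0032, -0.0] w [-0.4, 0.1, -2.3]
t [0.0001, 0.0048, -0.0] w [-0.4, 0.1, -3.4]
t [0.0002, 0.0064, -0.0] w [-0.4, 0.1, -4.6]
```

Leaf3 is firmly on its stop: the motion ended and the reaction along the push is about 9 N. I'll release and go to knob2.

Emit:
carry_out(series=[{"wx":0,"wy":0,"wz":0,"tx":0,"ty":0,"tz":0,"gripper":0.035},{"wx":0,"wy":0,"wz":0,"tx":0,"ty":0,"tz":0,"gripper":0.035},{"wx":0,"wy":0,"wz":0,"tx":0,"ty":0,"tz":0,"gripper":0.035},{"wx":0,"wy":0,"wz":0,"tx":0,"ty":0,"tz":-0.025,"gripper":0.035},{"wx":0,"wy":0,"wz":0,"tx":0,"ty":0,"tz":-0.055,"gripper":0.035},{"wx":0,"wy":0,"wz":0,"tx":0,"ty":0,"tz":-0.055,"gripper":0.035}])

```text
t: 7.7
position: [462.5, 29.8, 173.4]
eef_rot: [[0.658, 0.753, 0.004], [0.753, -0.658, 0.002], [0.004, 0.002, -1.0]]
force: [-0.0, 0.1, 1.0]
width: 34.9
```

```bash
python3 -c "
from h import *
st();rel([(515.7,71.5,166,-24),(515.7,71.5,113,-24)])"
```

```text
t 7.7 p [462.5  29.8 173.4] jaw -41.1 z [ 0.004  0.002 -1.   ] F [-0.   0.1  1. ] M [-0.05 -0.   -0.02] w 34.9 q6 0.63
t [0.0664, 0.0126, 0.0077] w [0.1, -0.2, -17.1]
t [0.0662, 0.0125, 0.0607] w [0.1, -0.2, -17.1]
```

Emit:
carry_out(series=[{"wx":0,"wy":0,"wz":-8,"tx":0.033,"ty":0.006,"tz":0.004,"gripper":0.035},{"wx":0,"wy":0,"wz":-16,"tx":0.066,"ty":0.0125,"tz":0.008,"gripper":0.035},{"wx":0,"wy":0,"wz":-17,"tx":0.066,"ty":0.0125,"tz":0.008,"gripper":0.035},{"wx":0,"wy":0,"wz":-17,"tx":0.066,"ty":0.0125,"tz":0.035,"gripper":0.035},{"wx":0,"wy":0,"wz":-17,"tx":0.066,"ty":0.0125,"tz":0.06,"gripper":0.035},{"wx":0,"wy":0,"wz":-17,"tx":0.066,"ty":0.0125,"tz":0.06,"gripper":0.035}])

```text
t: 8.3
position: [511.1, 71.0, 109.2]
eef_rot: [[0.409, 0.912, -0.006], [0.912, -0.409, 0.001], [-0.001, -0.006, -1.0]]
force: [-0.5, 0.9, -0.9]
width: 35.1
```

Emit:
carry_out(series=[{"wx":0,"wy":0,"wz":0,"tx":0,"ty":0,"tz":0,"gripper":0.008},{"wx":0,"wy":0,"wz":0,"tx":0,"ty":0,"tz":0,"gripper":0.008},{"wx":0,"wy":0,"wz":0,"tx":0,"ty":0,"tz":0,"gripper":0.008},{"wx":0,"wy":0,"wz":0,"tx":0,"ty":0,"tz":0,"gripper":0.008},{"wx":0,"wy":0,"wz":0,"tx":0,"ty":0,"tz":0,"gripper":0.008}], squeeze=40)

```text
t: 8.8
position: [511.5, 70.4, 109.6]
eef_rot: [[0.409, 0.912, -0.004], [0.912, -0.409, 0.0], [-0.002, -0.004, -1.0]]
force: [1.8, -2.9, -3.8]
width: 12.8
```

```bash
python3 arc.py 2 -.065 -.13 -.195 -.26 -.325 -.39 -.455 -.52 -.585 -.65
```

```text
t 8.8 p [511.5  70.4 109.6] jaw -24.2 z [-0.004  0.    -1.   ] F [ 1.8 -2.9 -3.8] M [-0.48 -0.38 -0.  ] w 12.8 q6 0.42
hinge [4.844e+02 2.000e-01] radius 75.4 P [ 4.88414e+02 -1.05895e+02  4.77000e-01  7.81000e-01  1.29100e+00
  1.05900e+00]
t [0.0001, 0.0049, -0.0] w [-0.2, 0.1, 3.7]
t [-0.0001, 0.0098, -0.0] w [-0.2, 0.1, 7.4]
t [-0.0007, 0.0147, -0.0001] w [-0.2, 0.1, 11.2]
t [-0.0015, 0.0195, -0.0001] w [-0.2, 0.1, 14.9]
t [-0.0027, 0.0242, -0.0001] w [-0.2, 0.1, 18.6]
t [-0.0041, 0.0289, -0.0001] w [-0.2, 0.1, 22.3]
t [-0.0059, 0.0335, -0.0001] w [-0.2, 0.1, 26.1]
t [-0.008, 0.0379, -0.0001] w [-0.2, 0.2, 29.8]
t [-0.0103, 0.0422, -0.0002] w [-0.2, 0.2, 33.5]
t [-0.0129, 0.0464, -0.0002] w [-0.2, 0.2, 37.2]
```

Emit:
carry_out(series=[{"wx":0,"wy":0,"wz":3.7,"tx":0,"ty":0.0049,"tz":0,"gripper":0.008},{"wx":0,"wy":0,"wz":7.4,"tx":-0.0001,"ty":0.0098,"tz":0,"gripper":0.008},{"wx":0,"wy":0,"wz":11.2,"tx":-0.0007,"ty":0.0147,"tz":0,"gripper":0.008},{"wx":0,"wy":0,"wz":14.9,"tx":-0.0015,"ty":0.0195,"tz":0,"gripper":0.008},{"wx":0,"wy":0,"wz":18.6,"tx":-0.0027,"ty":0.0242,"tz":0,"gripper":0.008},{"wx":0,"wy":0,"wz":22.3,"tx":-0.0041,"ty":0.0289,"tz":0,"gripper":0.008},{"wx":0,"wy":0,"wz":26.1,"tx":-0.0059,"ty":0.0335,"tz":0,"gripper":0.008},{"wx":0,"wy":0,"wz":29.8,"tx":-0.008,"ty":0.0379,"tz":0,"gripper":0.008},{"wx":0,"wy":0,"wz":33.5,"tx":-0.0103,"ty":0.0422,"tz":0,"gripper":0.008},{"wx":0,"wy":0,"wz":37.2,"tx":-0.0129,"ty":0.0464,"tz":0,"gripper":0.008}])

```text
t: 9.8
position: [549.0, 40.3, 109.7]
eef_rot: [[0.879, 0.478, -0.004], [0.478, -0.879, 0.001], [-0.003, -0.003, -1.0]]
force: [1.3, 1.0, -4.3]
width: 13.1
```

```bash
python3 arc.py 2 -.06 -.12 -.18 -.24 -.3 -.36 -.42 -.48 -.54 -.58
```

```text
t 9.8 p [549.   40.3 109.7] jaw -61.5 z [-0.004  0.001 -1.   ] F [ 1.3  1.  -4.3] M [ 0.11 -0.39  0.26] w 13.1 q6 1.02
hinge [4.844e+02 2.000e-01] radius 76.1 P [ 4.88414e+02 -1.05895e+02  4.77000e-01  7.81000e-01  1.29100e+00
  1.05900e+00]
t [0.0001, 0.0046, -0.0] w [-0.2, 0.2, 3.4]
t [-0.0, 0.0091, -0.0] w [-0.2, 0.2, 6.9]
t [-0.0004, 0.0137, -0.0] w [-0.2, 0.2, 10.3]
t [-0.0011, 0.0182, -0.0001] w [-0.2, 0.2, 13.8]
t [-0.0021, 0.0226, -0.0001] w [-0.2, 0.2, 17.2]
t [-0.0033, 0.027, -0.0001] w [-0.1, 0.2, 20.6]
t [-0.0048, 0.0313, -0.0001] w [-0.1, 0.2, 24.1]
t [-0.0065, 0.0356, -0.0001] w [-0.1, 0.2, 27.5]
t [-0.0085, 0.0397, -0.0001] w [-0.1, 0.2, 30.9]
t [-0.01, 0.0423, -0.0001] w [-0.1, 0.2, 33.2]
```

Emit:
carry_out(series=[{"wx":0,"wy":0,"wz":3.4,"tx":0,"ty":0.0046,"tz":0,"gripper":0.008},{"wx":0,"wy":0,"wz":6.9,"tx":0,"ty":0.0091,"tz":0,"gripper":0.008},{"wx":0,"wy":0,"wz":10.3,"tx":-0.0004,"ty":0.0137,"tz":0,"gripper":0.008},{"wx":0,"wy":0,"wz":13.8,"tx":-0.0011,"ty":0.0182,"tz":0,"gripper":0.008},{"wx":0,"wy":0,"wz":17.2,"tx":-0.0021,"ty":0.0226,"tz":0,"gripper":0.008},{"wx":0,"wy":0,"wz":20.6,"tx":-0.0033,"ty":0.027,"tz":0,"gripper":0.008},{"wx":0,"wy":0,"wz":24.1,"tx":-0.0048,"ty":0.0313,"tz":0,"gripper":0.008},{"wx":0,"wy":0,"wz":27.5,"tx":-0.0065,"ty":0.0356,"tz":0,"gripper":0.008},{"wx":0,"wy":0,"wz":30.9,"tx":-0.0085,"ty":0.0397,"tz":0,"gripper":0.008},{"wx":0,"wy":0,"wz":30.9,"tx":-0.0085,"ty":0.0397,"tz":0,"gripper":0.008}])

```text
t: 10.8
position: [561.7, 0.8, 109.8]
eef_rot: [[0.999, -0.041, -0.001], [-0.041, -0.999, 0.001], [-0.001, -0.001, -1.0]]
force: [5.1, -2.6, -7.0]
width: 13.0
```

```bash
python3 arc.py 2 -.03 -.06 -.09 -.12 -.15 -.18
```

```text
t 10.8 p [561.7   0.8 109.8] jaw -92.4 z [-0.001  0.001 -1.   ] F [ 5.1 -2.6 -7. ] M [-0.43 -0.81  0.18] w 13.0 q6 1.49
hinge [4.844e+02 2.000e-01] radius 77.3 P [ 4.88414e+02 -1.05895e+02  4.77000e-01  7.81000e-01  1.29100e+00
  1.05900e+00]
t [0.0001, 0.0023, -0.0] w [-0.0, 0.0, 1.7]
t [0.0001, 0.0046, -0.0] w [-0.0, 0.0, 3.4]
t [0.0, 0.007, -0.0] w [-0.0, 0.0, 5.2]
t [-0.0001, 0.0093, -0.0] w [-0.0, 0.0, 6.9]
t [-0.0003, 0.0116, -0.0] w [-0.0, 0.0, 8.6]
t [-0.0006, 0.0139, -0.0] w [-0.0, 0.0, 10.3]
```

Emit:
carry_out(series=[{"wx":0,"wy":0,"wz":1.7,"tx":0.001,"ty":0.0023,"tz":0,"gripper":0.008},{"wx":0,"wy":0,"wz":3.4,"tx":0.0012,"ty":0.0046,"tz":0,"gripper":0.008},{"wx":0,"wy":0,"wz":5.2,"tx":0.0012,"ty":0.007,"tz":0,"gripper":0.008},{"wx":0,"wy":0,"wz":6.3,"tx":0.0012,"ty":0.0085,"tz":0,"gripper":0.008},{"wx":0,"wy":0,"wz":6.3,"tx":0.0012,"ty":0.0085,"tz":0,"gripper":0.008}])

```text
t: 11.3
position: [561.9, -7.9, 109.6]
eef_rot: [[0.989, -0.151, -0.002], [-0.151, -0.989, 0.001], [-0.002, -0.0, -1.0]]
force: [-1.6, -1.4, -1.9]
width: 12.4
```

```bash
python3 arc.py 2 -.02 -.04 -.06 -.08 -.1
```

```text
t 11.3 p [561.9  -7.9 109.6] jaw -98.7 z [-0.002  0.001 -1.   ] F [-1.6 -1.4 -1.9] M [-0.16  0.18  0.21] w 12.4 q6 1.58
hinge [4.844e+02 2.000e-01] radius 77.9 P [ 4.88414e+02 -1.05895e+02  4.77000e-01  7.81000e-01  1.29100e+00
  1.05900e+00]
t [0.0001, 0.0016, -0.0] w [-0.0, 0.1, 1.1]
t [0.0001, 0.0031, -0.0] w [-0.0, 0.1, 2.3]
t [0.0001, 0.0047, -0.0] w [-0.0, 0.1, 3.4]
t [0.0001, 0.0062, -0.0] w [-0.0, 0.1, 4.6]
t [-0.0, 0.0078, -0.0] w [-0.0, 0.1, 5.7]
```

Emit:
carry_out(series=[{"wx":0,"wy":0,"wz":1.1,"tx":0,"ty":0.0016,"tz":0,"gripper":0.008},{"wx":0,"wy":0,"wz":2.3,"tx":0,"ty":0.0031,"tz":0,"gripper":0.008},{"wx":0,"wy":0,"wz":3.4,"tx":0,"ty":0.0047,"tz":0,"gripper":0.008},{"wx":0,"wy":0,"wz":3.4,"tx":0,"ty":0.0047,"tz":0,"gripper":0.008}])

```text
t: 11.7
position: [561.3, -12.7, 109.6]
eef_rot: [[0.978, -0.21, -0.002], [-0.21, -0.978, 0.001], [-0.002, -0.0, -1.0]]
force: [0.1, -1.3, -2.7]
width: 12.3
```

```bash
python3 arc.py 2 -.02 -.04 -.06 -.08 -.1
```

```text
t 11.7 p [561.3 -12.7 109.6] jaw -102.1 z [-0.002  0.001 -1.   ] F [ 0.1 -1.3 -2.7] M [-0.   -0.12  0.14] w 12.3 q6 1.63
hinge [4.844e+02 2.000e-01] radius 78.0 P [ 4.88414e+02 -1.05895e+02  4.77000e-01  7.81000e-01  1.29100e+00
  1.05900e+00]
t [0.0001, 0.0016, -0.0] w [-0.0, 0.1, 1.1]
t [0.0001, 0.0031, -0.0] w [-0.0, 0.1, 2.3]
t [0.0001, 0.0047, -0.0] w [-0.0, 0.1, 3.4]
t [0.0, 0.0062, -0.0] w [-0.0, 0.1, 4.6]
t [-0.0, 0.0078, -0.0] w [-0.0, 0.1, 5.7]
```

Emit:
carry_out(series=[{"wx":0,"wy":0,"wz":1.1,"tx":0,"ty":0.0016,"tz":0,"gripper":0.008},{"wx":0,"wy":0,"wz":2.3,"tx":0,"ty":0.0031,"tz":0,"gripper":0.008},{"wx":0,"wy":0,"wz":2.3,"tx":0,"ty":0.0031,"tz":0,"gripper":0.008}])

```text
t: 12.0
position: [560.9, -13.0, 109.7]
eef_rot: [[0.968, -0.252, -0.001], [-0.252, -0.968, 0.006], [-0.003, -0.006, -1.0]]
force: [1.7, 7.4, -2.8]
width: 12.9
```

```bash
python3 arc.py 2 -.02 -.04 -.06 -.08 -.1;python3 -c "
from fit import *
P=np.load('P.npy');P[4]=P[5]=0;print(world(P))
snap('side','side1')
im=cv2.imread('pics/side1.png')[160:275,235:350]
cv2.imwrite('pics/c5.png',cv2.resize(im,None,fx=5,fy=5,interpolation=cv2.INTER_CUBIC))"
```

```text
t 12.0 p [560.9 -13.  109.7] jaw -104.6 z [-0.001  0.006 -1.   ] F [ 1.7  7.4 -2.8] M [ 1.05 -0.19  0.17] w 12.9 q6 1.67
hinge [4.844e+02 2.000e-01] radius 77.7 P [ 4.88414e+02 -1.05895e+02  4.77000e-01  7.81000e-01  1.29100e+00
  1.05900e+00]
t [0.0001, 0.0015, -0.0] w [-0.3, 0.2, 1.1]
t [0.0002, 0.0031, -0.0] w [-0.3, 0.2, 2.3]
t [0.0003, 0.0047, -0.0] w [-0.3, 0.2, 3.4]
t [0.0003, 0.0062, -0.0] w [-0.3, 0.2, 4.6]
t [0.0003, 0.0078, -0.0] w [-0.3, 0.2, 5.7]
([array([491.77203441, -16.31971128]), array([562.82843404, -10.3207054 ]), array([507.94111478,  35.20271917])], [array([562.15105274, -52.55565722]), array([4.84364876e+02, 1.54025306e-01]), array([578.32013312,  -1.03322676])])
```

View pics/c5.png

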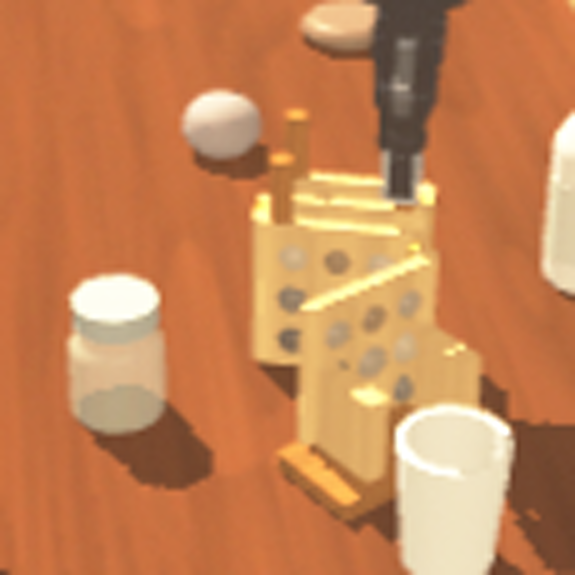

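Leaf2 is on its stop, with a 7 N reaction. The side view shows the three leaves parallel and knob1 unmoved at (283,158), so I'll release and go to knob1.

Emit:
carry_out(series=[{"wx":0,"wy":0,"wz":0,"tx":0,"ty":0,"tz":0,"gripper":0.035},{"wx":0,"wy":0,"wz":0,"tx":0,"ty":0,"tz":0,"gripper":0.035},{"wx":0,"wy":0,"wz":0,"tx":0,"ty":0,"tz":0,"gripper":0.035},{"wx":0,"wy":0,"wz":0,"tx":0,"ty":0,"tz":-0.025,"gripper":0.035},{"wx":0,"wy":0,"wz":0,"tx":0,"ty":0,"tz":-0.055,"gripper":0.035},{"wx":0,"wy":0,"wz":0,"tx":0,"ty":0,"tz":-0.055,"gripper":0.035}])

```text
t: 12.65
position: [564.9, -14.3, 170.3]
eef_rot: [[0.968, -0.252, 0.009], [-0.252, -0.968, 0.004], [0.008, -0.006, -1.0]]
force: [0.6, -0.1, 0.2]
width: 35.4
```

```bash
python3 -c "
from h import *
st();rel([(491.8,-16.3,166,-117),(491.8,-16.3,113,-117)])"
```

```text
t 12.65 p [564.9 -14.3 170.3] jaw -104.6 z [ 0.009  0.004 -1.   ] F [ 0.6 -0.1  0.2] M [-0.03  0.    0.03] w 35.4 q6 1.67
t [-0.0703, 0.0204, 0.0036] w [-0.4, -0.4, 12.4]
t [-0.0707, 0.0207, 0.0566] w [-0.4, -0.4, 12.4]
```

Emit:
carry_out(series=[{"wx":0,"wy":0,"wz":4,"tx":-0.024,"ty":0.007,"tz":0.003,"gripper":0.035},{"wx":0,"wy":0,"wz":8,"tx":-0.048,"ty":0.014,"tz":0.003,"gripper":0.035},{"wx":-0.4,"wy":-0.4,"wz":12.4,"tx":-0.071,"ty":0.0205,"tz":0.003,"gripper":0.035},{"wx":-0.4,"wy":-0.4,"wz":12.4,"tx":-0.071,"ty":0.0205,"tz":0.003,"gripper":0.035},{"wx":-0.4,"wy":-0.4,"wz":12.4,"tx":-0.071,"ty":0.0205,"tz":0.003,"gripper":0.035}])

```text
t: 13.15
position: [491.4, -16.5, 166.6]
eef_rot: [[0.891, -0.454, 0.001], [-0.454, -0.891, -0.0], [0.001, -0.001, -1.0]]
force: [0.3, -0.8, 0.8]
width: 34.6
```

```bash
python3 -c "
from h import *
st();rel([(491.8,-16.3,112,-117)])"
```

```text
t 13.15 p [491.4 -16.5 166.6] jaw -117.0 z [ 0.001 -0.    -1.   ] F [ 0.3 -0.8  0.8] M [-0.03 -0.04 -0.02] w 34.6 q6 1.87
t [0.0002, -0.0003, 0.0546] w [-0.0, -0.1, 0.0]
```

Emit:
carry_out(series=[{"wx":0,"wy":0,"wz":0,"tx":0,"ty":0,"tz":0.028,"gripper":0.035},{"wx":0,"wy":0,"wz":0,"tx":0,"ty":0,"tz":0.055,"gripper":0.035},{"wx":0,"wy":0,"wz":0,"tx":0,"ty":0,"tz":0.055,"gripper":0.035},{"wx":0,"wy":0,"wz":0,"tx":0,"ty":0,"tz":0.055,"gripper":0.008},{"wx":0,"wy":0,"wz":0,"tx":0,"ty":0,"tz":0.055,"gripper":0.008},{"wx":0,"wy":0,"wz":0,"tx":0,"ty":0,"tz":0.055,"gripper":0.008},{"wx":0,"wy":0,"wz":0,"tx":0,"ty":0,"tz":0.055,"gripper":0.008},{"wx":0,"wy":0,"wz":0,"tx":0,"ty":0,"tz":0.055,"gripper":0.008}], squeeze=70)

```text
t: 13.95
position: [491.8, -17.5, 112.4]
eef_rot: [[0.891, -0.453, 0.002], [-0.453, -0.891, -0.002], [0.003, 0.001, -1.0]]
force: [-1.8, -4.6, -2.2]
width: 11.6
```

```bash
python3 arc.py 1 .055 .11 .165 .22 .275 .33 .385 .44 .495 .55
```

```text
t 13.95 p [491.8 -17.5 112.4] jaw -116.9 z [ 0.002 -0.002 -1.   ] F [-1.8 -4.6 -2.2] M [-0.84  0.26  0.03] w 11.6 q6 1.86
hinge [562.2 -52.6] radius 78.6 P [ 4.88414e+02 -1.05895e+02  4.77000e-01  7.81000e-01  1.29100e+00
  1.05900e+00]
t [0.0002, 0.0043, 0.0] w [0.1, -0.2, -3.2]
t [0.0005, 0.0086, 0.0] w [0.1, -0.2, -6.3]
t [0.0012, 0.0129, 0.0] w [0.1, -0.2, -9.5]
t [0.002, 0.0171, 0.0] w [0.1, -0.2, -12.6]
t [0.0031, 0.0213, 0.0] w [0.1, -0.2, -15.8]
t [0.0045, 0.0254, 0.0] w [0.1, -0.2, -18.9]
t [0.006, 0.0295, 0.0] w [0.1, -0.2, -22.1]
t [0.0078, 0.0334, 0.0001] w [0.1, -0.1, -25.2]
t [0.0097, 0.0372, 0.0001] w [0.1, -0.1, -28.4]
t [0.0119, 0.041, 0.0001] w [0.1, -0.1, -31.5]
```

Emit:
carry_out(series=[{"wx":0,"wy":0,"wz":-3.2,"tx":0.0002,"ty":0.0043,"tz":0,"gripper":0.008},{"wx":0,"wy":0,"wz":-6.3,"tx":0.0005,"ty":0.0086,"tz":0,"gripper":0.008},{"wx":0,"wy":0,"wz":-9.5,"tx":0.0012,"ty":0.0129,"tz":0,"gripper":0.008},{"wx":0,"wy":0,"wz":-12.6,"tx":0.002,"ty":0.0171,"tz":0,"gripper":0.008},{"wx":0,"wy":0,"wz":-15.8,"tx":0.0031,"ty":0.0213,"tz":0,"gripper":0.008},{"wx":0,"wy":0,"wz":-18.9,"tx":0.0045,"ty":0.0254,"tz":0,"gripper":0.008},{"wx":0,"wy":0,"wz":-22.1,"tx":0.006,"ty":0.0295,"tz":0,"gripper":0.008},{"wx":0,"wy":0,"wz":-25.2,"tx":0.0078,"ty":0.0334,"tz":0,"gripper":0.008},{"wx":0,"wy":0,"wz":-28.4,"tx":0.0097,"ty":0.0372,"tz":0,"gripper":0.008},{"wx":0,"wy":0,"wz":-31.5,"tx":0.0119,"ty":0.041,"tz":0,"gripper":0.008}])

```text
t: 14.95
position: [482.4, -57.1, 112.4]
eef_rot: [[0.997, 0.079, -0.001], [0.079, -0.997, 0.003], [-0.001, -0.004, -1.0]]
force: [-4.6, 4.4, 0.2]
width: 11.9
```

```bash
python3 arc.py 1 .04 .08 .12 .16 .2 .24 .28 .32
```

```text
t 14.95 p [482.4 -57.1 112.4] jaw -85.4 z [-0.001  0.003 -1.   ] F [-4.6  4.4  0.2] M [ 0.74  0.64 -0.33] w 11.9 q6 1.23
hinge [562.2 -52.6] radius 79.9 P [ 4.88414e+02 -1.05895e+02  4.77000e-01  7.81000e-01  1.29100e+00
  1.05900e+00]
t [-0.0, 0.0032, -0.0] w [-0.2, 0.0, -2.3]
t [0.0001, 0.0064, -0.0] w [-0.2, 0.0, -4.6]
t [0.0004, 0.0096, -0.0] w [-0.2, 0.0, -6.9]
t [0.0007, 0.0127, -0.0] w [-0.2, 0.0, -9.2]
t [0.0012, 0.0159, -0.0001] w [-0.2, 0.0, -11.5]
t [0.0019, 0.019, -0.0001] w [-0.2, 0.0, -13.8]
t [0.0026, 0.0221, -0.0001] w [-0.2, 0.0, -16.0]
t [0.0035, 0.0252, -0.0001] w [-0.2, 0.0, -18.3]
```

Emit:
carry_out(series=[{"wx":0,"wy":0,"wz":-2.3,"tx":0,"ty":0.0032,"tz":0,"gripper":0.008},{"wx":0,"wy":0,"wz":-4.6,"tx":0.0001,"ty":0.0064,"tz":0,"gripper":0.008},{"wx":0,"wy":0,"wz":-6.9,"tx":0.0004,"ty":0.0096,"tz":0,"gripper":0.008},{"wx":0,"wy":0,"wz":-9.2,"tx":0.0007,"ty":0.0127,"tz":0,"gripper":0.008},{"wx":0,"wy":0,"wz":-11.5,"tx":0.0012,"ty":0.0159,"tz":0,"gripper":0.008},{"wx":0,"wy":0,"wz":-11.5,"tx":0.0012,"ty":0.0159,"tz":0,"gripper":0.008}])

```text
t: 15.55
position: [484.1, -71.8, 112.4]
eef_rot: [[0.962, 0.275, -0.003], [0.275, -0.962, 0.006], [-0.001, -0.007, -1.0]]
force: [-3.4, 2.5, -0.4]
width: 11.3
```

```bash
python3 arc.py 1 .02 .04 .06 .08 .1
```

```text
t 15.55 p [484.1 -71.8 112.4] jaw -74.1 z [-0.003  0.006 -1.   ] F [-3.4  2.5 -0.4] M [ 0.33  0.54 -0.39] w 11.3 q6 1.0
hinge [562.2 -52.6] radius 80.4 P [ 4.88414e+02 -1.05895e+02  4.77000e-01  7.81000e-01  1.29100e+00
  1.05900e+00]
t [-0.0, 0.0016, -0.0] w [-0.4, 0.1, -1.1]
t [-0.0001, 0.0032, -0.0] w [-0.4, 0.0, -2.3]
t [-0.0, 0.0048, -0.0] w [-0.4, 0.0, -3.4]
t [0.0, 0.0064, -0.0] w [-0.4, 0.0, -4.6]
t [0.0001, 0.008, -0.0001] w [-0.4, 0.0, -5.7]
```

Emit:
carry_out(series=[{"wx":0,"wy":0,"wz":-1.1,"tx":0.0003,"ty":0.0016,"tz":0,"gripper":0.008},{"wx":0,"wy":0,"wz":-2.3,"tx":0.0003,"ty":0.0032,"tz":0,"gripper":0.008},{"wx":0,"wy":0,"wz":-3.4,"tx":0.0004,"ty":0.0048,"tz":0,"gripper":0.008},{"wx":0,"wy":0,"wz":-3.4,"tx":0.0004,"ty":0.0048,"tz":0,"gripper":0.008}])

```text
t: 15.95
position: [485.2, -76.2, 112.4]
eef_rot: [[0.943, 0.332, -0.004], [0.332, -0.943, 0.007], [-0.002, -0.008, -1.0]]
force: [-4.8, 1.5, 0.2]
width: 11.9
```

```bash
python3 arc.py 1 .02 .04 .06 .08 .1
```

```text
t 15.95 p [485.2 -76.2 112.4] jaw -70.6 z [-0.004  0.007 -1.   ] F [-4.8  1.5  0.2] M [ 0.07  0.75 -0.41] w 11.9 q6 0.93
hinge [562.2 -52.6] radius 80.5 P [ 4.88414e+02 -1.05895e+02  4.77000e-01  7.81000e-01  1.29100e+00
  1.05900e+00]
t [-0.0, 0.0016, -0.0] w [-0.5, 0.1, -1.1]
t [-0.0001, 0.0032, -0.0] w [-0.5, 0.1, -2.3]
t [-0.0, 0.0048, -0.0] w [-0.5, 0.1, -3.4]
t [-0.0, 0.0064, -0.0001] w [-0.5, 0.1, -4.6]
t [0.0001, 0.008, -0.0001] w [-0.5, 0.1, -5.7]
```

Emit:
carry_out(series=[{"wx":0,"wy":0,"wz":-1.1,"tx":0.0005,"ty":0.0016,"tz":0,"gripper":0.008},{"wx":0,"wy":0,"wz":-2.3,"tx":0.0005,"ty":0.0032,"tz":0,"gripper":0.008},{"wx":0,"wy":0,"wz":-3.4,"tx":0.0005,"ty":0.0048,"tz":0,"gripper":0.008},{"wx":0,"wy":0,"wz":-3.4,"tx":0.0005,"ty":0.0048,"tz":0,"gripper":0.008}])

```text
t: 16.35
position: [486.6, -80.8, 112.4]
eef_rot: [[0.922, 0.388, -0.006], [0.388, -0.922, 0.007], [-0.003, -0.009, -1.0]]
force: [-5.7, 0.3, 0.5]
width: 11.7
```

```bash
python3 arc.py 1 .02 .04 .06 .08 .1
```

```text
t 16.35 p [486.6 -80.8 112.4] jaw -67.2 z [-0.006  0.007 -1.   ] F [-5.7  0.3  0.5] M [-0.04  0.79 -0.35] w 11.7 q6 0.86
hinge [562.2 -52.6] radius 80.6 P [ 4.88414e+02 -1.05895e+02  4.77000e-01  7.81000e-01  1.29100e+00
  1.05900e+00]
t [-0.0, 0.0016, -0.0] w [-0.5, 0.2, -1.1]
t [-0.0001, 0.0032, -0.0] w [-0.5, 0.2, -2.3]
t [-0.0001, 0.0048, -0.0] w [-0.5, 0.2, -3.4]
t [-0.0, 0.0064, -0.0001] w [-0.5, 0.2, -4.6]
t [0.0001, 0.0081, -0.0001] w [-0.5, 0.2, -5.7]
```

```bash
python3 -c "
from h import *
snap('side','side2')
im=cv2.imread('pics/side2.png')[160:275,235:350]
cv2.imwrite('pics/c6.png',cv2.resize(im,None,fx=5,fy=5,interpolation=cv2.INTER_CUBIC))"
```

```text
(no output)
```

View pics/c6.png

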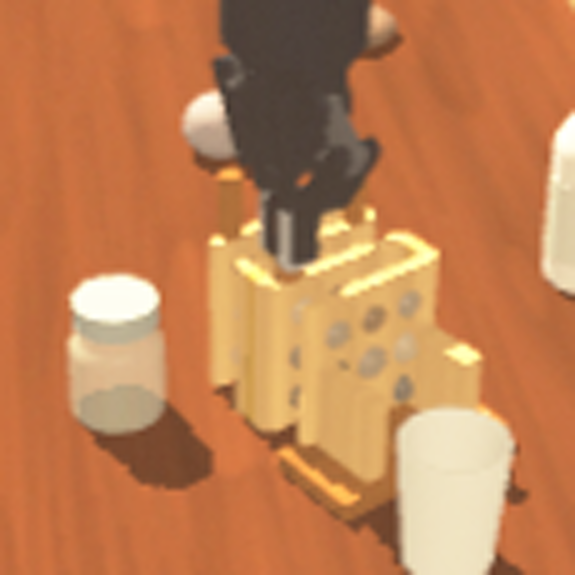

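Leaf1 is nearly parallel to the fixed leaf with a slight gap at the near end, and knob1 is still held at (290,275). I'll push on to the stop.

Emit:
carry_out(series=[{"wx":0,"wy":0,"wz":-1.1,"tx":0.0003,"ty":0.0016,"tz":0,"gripper":0.008},{"wx":0,"wy":0,"wz":-2.3,"tx":0.0003,"ty":0.0032,"tz":0,"gripper":0.008},{"wx":0,"wy":0,"wz":-3.4,"tx":0.0004,"ty":0.0048,"tz":0,"gripper":0.008},{"wx":0,"wy":0,"wz":-3.4,"tx":0.0004,"ty":0.0048,"tz":0,"gripper":0.008}])

```text
t: 16.8
position: [487.3, -82.7, 112.3]
eef_rot: [[0.897, 0.441, -0.01], [0.441, -0.897, 0.012], [-0.004, -0.016, -1.0]]
force: [-7.0, 8.1, 1.8]
width: 11.7
```

```bash
python3 arc.py 1 .02 .04 .06
```

```text
t 16.8 p [487.3 -82.7 112.3] jaw -63.8 z [-0.01   0.012 -1.   ] F [-7.   8.1  1.8] M [ 0.97  1.09 -0.57] w 11.7 q6 0.79
hinge [562.2 -52.6] radius 80.7 P [ 4.88414e+02 -1.05895e+02  4.77000e-01  7.81000e-01  1.29100e+00
  1.05900e+00]
t [-0.0001, 0.0016, -0.0] w [-0.9, 0.2, -1.1]
t [-0.0002, 0.0032, -0.0] w [-0.9, 0.2, -2.3]
t [-0.0002, 0.0048, -0.0001] w [-0.9, 0.2, -3.4]
```

Emit:
carry_out(series=[{"wx":-0.9,"wy":0,"wz":0,"tx":0.0003,"ty":0.003,"tz":0,"gripper":0.008},{"wx":-0.9,"wy":0,"wz":0,"tx":0.0003,"ty":0.0055,"tz":0,"gripper":0.008},{"wx":-0.9,"wy":0,"wz":0,"tx":0.0003,"ty":0.0055,"tz":0,"gripper":0.008}])

```text
t: 17.1
position: [487.3, -83.0, 112.2]
eef_rot: [[0.898, 0.44, -0.011], [0.44, -0.898, 0.008], [-0.006, -0.012, -1.0]]
force: [-10.0, 14.0, 8.5]
width: 11.5
```

```bash
python3 arc.py 1 .02
```

```text
t 17.1 p [487.3 -83.  112.2] jaw -63.9 z [-0.011  0.008 -1.   ] F [-10.   14.    8.5] M [ 1.98  1.6  -0.63] w 11.5 q6 0.8
hinge [562.2 -52.6] radius 80.7 P [ 4.88414e+02 -1.05895e+02  4.77000e-01  7.81000e-01  1.29100e+00
  1.05900e+00]
t [-0.0001, 0.0016, -0.0] w [-0.7, 0.3, -1.1]
```

Leaf1 is on its stop: a 17 N push moved it only 0.3 mm. I'll release, lift and retreat, then check.

Emit:
carry_out(series=[{"wx":0,"wy":0,"wz":0,"tx":0,"ty":0,"tz":0,"gripper":0.035},{"wx":0,"wy":0,"wz":0,"tx":0,"ty":0,"tz":0,"gripper":0.035},{"wx":0,"wy":0,"wz":0,"tx":0,"ty":0,"tz":0,"gripper":0.035},{"wx":0,"wy":0,"wz":0,"tx":0,"ty":0,"tz":-0.03,"gripper":0.035},{"wx":0,"wy":0,"wz":0,"tx":0,"ty":0,"tz":-0.06,"gripper":0.035},{"wx":0,"wy":0,"wz":0,"tx":0,"ty":0,"tz":-0.1,"gripper":0.035},{"wx":0,"wy":0,"wz":0,"tx":-0.04,"ty":0,"tz":-0.12,"gripper":0.035},{"wx":0,"wy":0,"wz":0,"tx":-0.08,"ty":0,"tz":-0.12,"gripper":0.035},{"wx":0,"wy":0,"wz":0,"tx":-0.12,"ty":0,"tz":-0.12,"gripper":0.035},{"wx":0,"wy":0,"wz":0,"tx":-0.12,"ty":0,"tz":-0.12,"gripper":0.035}])

```text
t: 18.1
position: [378.6, -138.8, 233.4]
eef_rot: [[0.9, 0.437, -0.01], [0.437, -0.9, 0.006], [-0.007, -0.01, -1.0]]
force: [-0.7, 0.7, 0.0]
width: 35.1
```

```bash
python3 -c "
from h import *
st()
snap('top','top3');snap('side','side3')
a=cv2.resize(cv2.imread('pics/top3.png')[160:240,270:350],None,fx=5,fy=5,interpolation=cv2.INTER_CUBIC)
b=cv2.resize(cv2.imread('pics/side3.png')[175:275,250:350],None,fx=4,fy=4,interpolation=cv2.INTER_CUBIC)
cv2.imwrite('pics/c7.png',np.hstack([a,b]))
cv2.imwrite('pics/c8.png',cv2.resize(np.hstack([cv2.imread('pics/top3.png'),cv2.imread('pics/side3.png')]),(800,300)))"
```

```text
t 18.1 p [ 378.6 -138.8  233.4] jaw -64.1 z [-0.01   0.006 -1.   ] F [-0.7  0.7  0. ] M [ 0.05 -0.02  0.02] w 35.1 q6 0.59
```

View pics/c7.png

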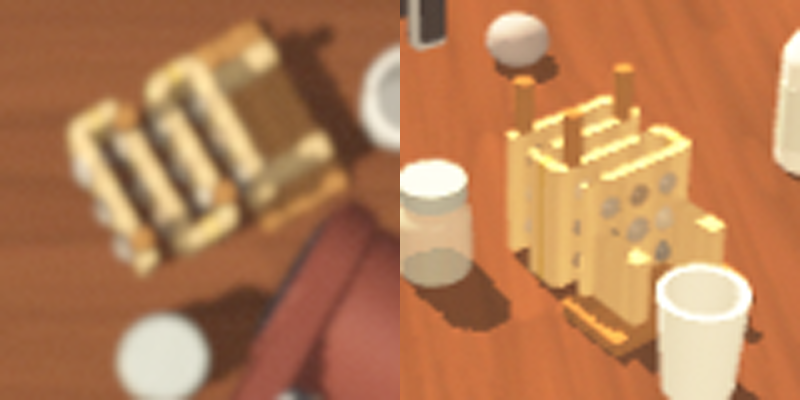

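View pics/c8.png

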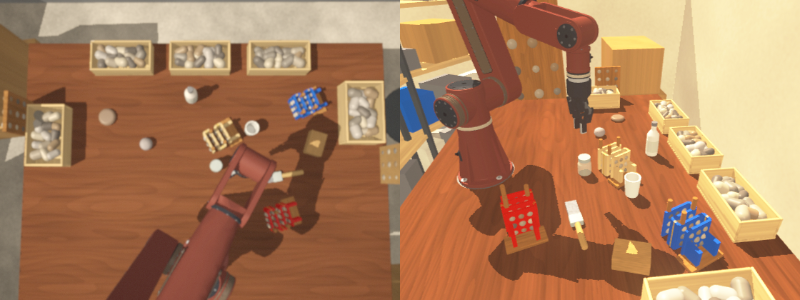

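```bash
python3 -c "
from fit import *
c=lambda u,v:(270+(u+.5)/5-.5,160+(v+.5)/5-.5)
k=[atz('top3',*c(*p),140)[:2] for p in [(222,191),(126,113),(143,240)]]
print(k,[np.hypot(*(k[a]-k[b])).round(1) for a,b in[(0,2),(0,1),(1,2)]],'want 54 71.3 71.3')
o,e=[atz('top3',*c(*p),100)[:2] for p in[(252,176),(200,63)]]
P=[*o,np.arctan2(*(e-o)[::-1])];print(P);Q=np.r_[np.load('P.npy')[:2],P[2],0,0,0];print(world(Q)[0])
for a,b in [((252,176),(200,63)),((213,178),(165,110)),((182,216),(122,133)),((147,262),(80,145))]:
  A,B=atz('top3',*c(*a),100),atz('top3',*c(*b),100);print(np.degrees(np.arctan2(*(B-A)[1::-1])).round(1))
"
```

```text
[array([487.1, -78.5]), array([532. , -23.4]), array([458.8, -33.3])] [np.float64(53.3), np.float64(71.1), np.float64(73.9)] want 54 71.3 71.3
[np.float64(500.1), np.float64(-98.1), np.float64(0.42786192185683664)]
[array([488.12940342, -76.35012399]), array([536.97681858, -24.39889656]), array([465.72337721, -27.21795541])]
24.5
35.1
35.8
29.8
```

```bash
cat > fit2.py <<'E'
from fit import *
c1=lambda u,v:(235+(u+.5)/7-.5,155+(v+.5)/7-.5); c2=lambda u,v:(245+(u+.5)/5-.5,160+(v+.5)/5-.5)
t=lambda u,v:(270+(u+.5)/5-.5,160+(v+.5)/5-.5); s=lambda u,v:(250+(u-400+.5)/4-.5,175+(v+.5)/4-.5)
A=[('top0',c1(403,287),K[0],1,140),('top0',c1(187,231),K[1],2,140),('top0',c1(97,427),K[2],3,140),('top0',c1(487,140),H[0],0,100),('top0',c1(362,318),H[1],1,100),('top0',c1(155,265),H[2],2,100),('top0',c1(615,305),(0,0),0,100),('top0',c1(518,130),(90,0),0,100),('side0',c2(233,157),K[0],1,140),('side0',c2(251,85),K[1],2,140),('side0',c2(109,65),K[2],3,140)]
B=[('top3',t(222,191),K[0],1,140),('top3',t(126,113),K[1],2,140),('top3',t(143,240),K[2],3,140),('side3',s(573,117),K[0],1,140),('side3',s(624,68),K[1],2,140),('side3',s(525,80),K[2],3,140)]
f=lambda P:np.concatenate([proj(a,[*pt(P[:6],p,n),z])-m for a,m,p,n,z in A]+[proj(a,[*pt(np.r_[P[:3],P[6:9]],p,n),z])-m for a,m,p,n,z in B])
r=least_squares(f,[*np.load('P.npy'),0,0,0])
C=np.linalg.inv(r.jac.T@r.jac)*2*r.cost/(34-9)
print(r.x.round(3),np.sqrt(np.diag(C)).round(3));print(r.fun.reshape(-1,2)[11:].round(1).tolist())
E
python3 fit2.py
```

```text
[ 4.88569e+02 -1.05747e+02  4.77000e-01  7.79000e-01  1.29000e+00
  1.06100e+00 -5.80000e-02 -1.60000e-02  4.00000e-03] [1.394 1.819 0.026 0.028 0.026 0.031 0.03  0.023 0.028]
[[0.7, -0.4], [0.4, -0.1], [0.1, -0.9], [-0.5, -1.5], [-0.5, -0.2], [-0.7, -0.2]]
```

The fitted leaf angles are −0.06, −0.02 and 0.00 rad, each ±0.03, so all three read as home. The overview shows the bystanders in place, so I'll hand in.

```bash
python3 -c "
from h import *
print(manip.finish_job());st()"
```

```text
the job is handed in; nothing more can be done
None
the job is handed in; nothing more can be done
```

I folded the screen in the order asked: end leaf, then middle, then inner. Each was turned by its knob until it met its hard stop, and I handed the job in at about 18 s of the 61 s allowed.

- **On the stops:** the push at each stop was about 9 N for the end leaf, 7 N for the middle and 17 N for the inner. The motion stopped each time.
- **Final positions:** fitting the knob positions from the top and side views gave leaf angles of −0.06, −0.02 and 0.00 rad (inner, middle, end), each ±0.03. All three read as home within the image accuracy.
- **Other objects:** in the last overview nothing else on the bench looked moved, judged by eye only. The gripper is clear of the screen, with no force on it.
- **Disagreements:**
    - The inner leaf's stop came with the TCP about 6 mm past where the first fit put it, which I put down to calibration and finger give.
    - The final spacing of the middle and end knobs read 73.9 mm against 71.3 mm, less than one pixel.
    - Leaf-edge directions read from the blurred top crop scattered from 24° to 36°, too coarse to prove or disprove that the leaves are parallel.

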